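Push the undersized apple through the reject gate

TASK

Sort out the undersized apple: stand the smallest of the three loose peeled apples upright on the open end of the steel reject lane, then push it along the lane and through the swing gate (through it, not over it) into the closed pocket behind, far enough that the gate swings fully shut behind it. Leave the two bigger apples, the bowl and the knife where they are.

Things in the scene. Friction and masses are not known exactly. Their poses are not given: they have to be found in the camera images.
- apple_small: The undersized apple: pale peeled apple, 52 mm across at its widest (19 mm above its foot), 42 mm tall, flat foot 40 mm across and flat top with a brown core mark, about 60 g. Stands loose on the table in a row with the two bigger ones, any place in the row. Origin: centre of its foot; z up along its core.
- apple_big_a: Bigger peeled apple, same look, 70 mm across, 60 mm tall, 160 g; to be left alone. Origin: centre of its foot.
- apple_big_b: Another bigger peeled apple, 70 mm across, 60 mm tall; to be left alone. Origin: centre of its foot.
- lane: Fixed stainless reject lane, wet and slippery, 92 mm wide, 400 mm long. Origin: on the table, under the shut gate, on the centreline. Its y axis is the travel direction, x across it, away from the robot. 4 mm floor plate from y = -210 to +190 mm; walls from y = -125 mm on (first 30 mm slightly flared), 84 mm apart inside, tops 46 mm above the table. Two gate posts outside the walls reach 60 mm.
- infeed (a point): Point on the top of the lane's floor plate, on the centreline, 150 mm before the gate: the open end without walls, where the apple is to be stood.
- pocket (a point): Point on the top of the floor plate, on the centreline, 130 mm beyond the gate, in the pocket: open above, between the lane's walls, closed by an end wall whose inner face is 186 mm beyond the gate.
- gate (a joint): Angle of the swing gate, rad: 0 shut (across the lane), up to 1.5 as its free end swings into the pocket; it opens no other way. Aluminium leaf 76 mm long, 4 mm thick, 10 to 54 mm above the table. Upright hinge at lane x = +41, y = 0 mm. A weak spring (15 mN m shut, 60 mN m open: 1 to 2 N at the apple) shuts it in about a second when nothing is in its 80 mm swing.
- gate_tip (a point): Middle of the free edge of the gate leaf, 78 mm from the hinge axis, 32 mm above the table.
- bowl: Steel bowl, 110 mm across, 50 mm high, loose beside the infeed end; to be left alone. Origin: centre of its underside.
- knife: Small paring knife with a black handle, 180 mm long, 16 mm high, loose on the table beyond the pocket end; to be left alone. Origin near its middle, at the table.
There are look-alikes about, which are no part of the job. What is shaped like the apple_small but black or purple is not meant.

How it is judged (in metres and radians):
On the way, in this order (a step that is already met when the one before it is completed fails the run):
1. the small apple stands upright on the lane floor before the gate, the gate shut (x of apple_small in the frame of lane between -0.04 and 0.04 m and y of apple_small in the frame of lane between -0.21 and -0.035 m and z of apple_small in the frame of lane below 0.012 m and angle between apple_small's own z axis and vertical below 0.25 rad and linear speed of apple_small below 0.03 m/s and value of joint gate below 0.1 rad), for 0.2 s.
2. the small apple passes low through the gate, holding the leaf open (x of apple_small in the frame of lane between -0.04 and 0.04 m and y of apple_small in the frame of lane between -0.01 and 0.07 m and z of apple_small in the frame of lane below 0.04 m and value of joint gate above 0.3 rad), for 0.05 s.
At the end, for the whole second after the job is handed in: The small apple lies at rest in the pocket: its origin between the side walls (within 40 mm of the centreline), 30 to 186 mm beyond the gate and less than 40 mm above the table; the gate is shut to within 0.1 rad (x of apple_small in the frame of lane between -0.04 and 0.04 m and y of apple_small in the frame of lane between 0.03 and 0.186 m and z of apple_small in the frame of lane below 0.04 m and linear speed of apple_small below 0.02 m/s and value of joint gate below 0.1 rad); the robot touches nothing.
It fails at once if a bigger apple, the bowl or the knife is moved by more than 30 mm (distance of any of apple_big_a, apple_big_b, bowl, knife from where it was at the start of the episode above 0.03 m).
It also fails if it takes over 58 s, if anything falls off the work surface, if the arm or the gripper's body presses on something with over 40 N, if the wrist force passes 120 N, or if a joint passes its speed limit or range.

ROBOT

A 6-joint arm with a two-finger parallel gripper is mounted at the origin on the work surface. World frame = base frame: x ahead of the robot, y to its left, z up, the work surface at z = 0. Lengths are in m, angles in degrees, forces in N, time in s.
With the tool pointing down it reaches from about 0.375 to 0.9 m from the base axis. Payload 3.1 kg.
Tool frame: the origin (TCP) lies at the very end of the fingers, on their centre line; the grasp point (between the pads) lies 19 mm behind it (bot.grip_point_offset is the distance from the TCP to the grasp point, in m); z points along the fingers, x is the direction in which the jaws open and shut, and the axes are right-handed (so a half turn about z gives the same grasp; the last joint's range is limited). The gripper opens to 87 mm and grips with 3 to 60 N. Pads are 19 mm wide; open, the fingers measure 117 mm over their backs; the gripper's body (75 mm by 190 mm) begins 51 mm behind the grasp point.
Start: joints at [58.127, 30.224, 82.088, -0, 67.689, -10.227], TCP at [0.231, 0.581, 0.201] pointing down, gripper open.
Joint ranges: [-176.69, 176.69], [-43.24, 126.21], [12.49, 139.97], [-82, 262], [0, 151.66], [-163.58, 163.58]. Speed limits (degrees/s): [159.86, 159.86, 180, 180, 180, 180].

INTERFACE

Orientations are given as a 3x3 rotation matrix whose columns are the frame's x, y, z axes.
In Python, from rig import bot, capture, recognise, place_of gives the robot as it stands.
- The arm moves only by the tool send_rows, never from a script. Its argument "motion" is a list of rows, each a list of 2 entries, a list of its own where there are three numbers: the shift along the tool's x, y, z in mm, then the turn about the tool's z in rad. A call has exactly 5 rows; each row shifts and turns the pose as measured when the row begins, along the tool's axes as they then stand; what a row does not reach is not made up. A row lasts 1/12 s, in which the tool goes at most 41.7 mm and 7.16 degrees, less where a joint would pass 70% of its speed; a pose out of reach is approached as far as the arm can. A call with a gripper value outside its range is refused whole. "gripper" is the closure, from 0 (fully open) to 1 (shut), set as the call begins (left out, the last holds). The fingers move at their own pace and stop on an object; the grip force is fixed at half the most. Time passes only in rows, so rows that do not move let the fingers close, or fill a call up. It gives the time, the measured TCP pose, the force and the opening at its end, in the units of the state.
- bot.read_state(): the state, without advancing time (a new reading comes with each control period).
- capture(name): name is "scene" or "top" or "wrist"; returns a dict with "image" (420x560x3 uint8, blue, green, red), "fx", "fy", "cx", "cy" (pixels), "dist_coeffs" ([k1, k2, p1, p2, k3] as OpenCV has them; the pictures are not rectified), "rvec" (rotation vector, rad) and "tvec" (3), from world to camera coordinates, as OpenCV has them. Camera axes: x right, y down, z forward; pixel columns grow to the right and rows downward; lengths in m; the calibration is good to about 2 mm. A picture is of the moment at which its call begins. There is no depth.
- bot.hand_in(): hands the job in, once; it reports no verdict.
Trained networks look in the newest picture that a camera, given by its name, has taken for a name from the list of things; names that differ only in an ending like _2 or _b are one class to them, and where a whole thing is asked for, a point or a joint stands for the part that bears it (a point fixed in the world has none). Each returns a list of dicts, best first, with "p" (0 to 1); they miss things now and then, are a little off and sometimes report something else, mostly with a low value. They report only what shows in the picture. A call takes as long as a camera call. They do not tell look-alikes from the thing itself.
- recognise(camera, target): "xy" ([column, row] in pixels, amid what is visible of it).
- place_of(camera, target): "xy" ([column, row] in pixels: a listed point, or the origin of a listed thing).
The state is a dict: "time_s": time; "joint_positions": joint angles; "qvel": joint speeds; "tau": joint torques, N m; "position": TCP position; "tcp_rot": TCP orientation; "force": force on the tool from outside, world axes, zero at the start; "moment": the same for the moment, N m; "opening": opening from 0.0 (shut) to 1.0 (fully open).
Only numpy, scipy, OpenCV 4.12 (cv2) and the standard library are available. Lean on these libraries where they do the work, as an engineer would, in place of code of your own. Each camera call takes 0.05 s, during which the arm holds its last target.

## Working session

There is one attempt and no reset: what is moved stays moved. The work goes in short steps, Python scripts to look and compute and a tool call to move; the robot and the scene stay as the last step left them, time stands still between calls to the robot, and variables do not carry over. Pictures are saved under pics/ and viewed, and the job is handed in when it is done.

Besides the shell and the picture viewer there is one more tool, called as name(argument=value, ...) on one line, values as JSON. send_rows: Moves the arm, as the interface text tells. Its arguments: {"type":"object","properties":{"motion":{"type":"array","items":{"type":"array"}},"gripper":{"type":"number"}},"required":["motion"]}

```bash
mkdir -p pics; ls
cat > h.py <<'E'
import numpy as np, cv2
from rig import bot, capture, recognise, place_of
def P(c): 
    R=cv2.Rodrigues(np.array(c["rvec"],float))[0]; return R,np.array(c["tvec"],float).ravel()
def K(c): return np.array([[c["fx"],0,c["cx"]],[0,c["fy"],c["cy"]],[0,0,1.]])
def ray(c,xy):
    R,t=P(c); u=cv2.undistortPoints(np.array([[xy]],float),K(c),np.array(c["dist_coeffs"],float))[0,0]
    d=R.T@np.array([u[0],u[1],1]); return -R.T@t, d/np.linalg.norm(d)
def onz(c,xy,z):
    o,d=ray(c,xy); return o+d*(z-o[2])/d[2]
def tri(*rs):
    A=np.zeros((3,3));b=np.zeros(3)
    for o,d in rs:
        M=np.eye(3)-np.outer(d,d);A+=M;b+=M@o
    p=np.linalg.solve(A,b); return p,[float(np.linalg.norm((np.eye(3)-np.outer(d,d))@(p-o))) for o,d in rs]
def proj(c,p):
    return cv2.projectPoints(np.array(p,float).reshape(-1,3),np.array(c["rvec"],float),np.array(c["tvec"],float),K(c),np.array(c["dist_coeffs"],float))[0][:,0]
E
python3 - <<'E'
from h import *
np.set_printoptions(precision=4,suppress=True)
for n in ["scene","top","wrist"]:
    c=capture(n); cv2.imwrite(f"pics/a_{n}.png",c["image"]); R,t=P(c); print(n,-R.T@t)
    for k in ["apple_small","apple_big_a","lane","infeed","pocket","gate","gate_tip","bowl","knife"]:
        try:
            r=place_of(n,k); print(k,[(np.round(x["xy"],1).tolist(),round(x["p"],2),onz(c,x["xy"],0.0).round(3).tolist()) for x in r[:5]])
        except Exception as e: print(k,e)
print(bot.read_state())
E
```

```text
pics
scene [0.9735 0.4452 0.8964]
apple_small [([298.8, 207.4], 0.92, [0.44, -0.002, -0.0]), ([308.6, 181.9], 0.72, [0.359, -0.04, 0.0]), ([338.2, 194.1], 0.53, [0.338, 0.043, 0.0])]
apple_big_a [([356.1, 246.7], 0.96, [0.434, 0.175, 0.0]), ([252.3, 181.0], 0.93, [0.46, -0.151, 0.0])]
lane []
infeed [([223.5, 222.2], 0.9, [0.602, -0.105, 0.0])]
pocket [([307.3, 295.3], 0.91, [0.608, 0.175, 0.0])]
gate it knows: apple_big, apple_small, bowl, gate_tip, infeed, knife, lane, pocket
gate_tip [([271.2, 241.9], 0.86, [0.563, 0.02, 0.0])]
bowl [([161.7, 162.6], 0.83, [0.583, -0.376, 0.0]), ([351.9, 247.7], 0.4, [0.443, 0.17, 0.0])]
knife [([404.0, 360.2], 0.96, [0.581, 0.408, 0.0])]
top [ 0.3979 -0.0073  1.0234]
apple_small [([284.8, 249.0], 0.87, [0.44, -0.002, 0.0]), ([265.4, 287.6], 0.67, [0.339, 0.046, 0.0]), ([301.3, 282.9], 0.54, [0.353, -0.046, 0.0])]
apple_big_a [([343.8, 243.5], 0.63, [0.458, -0.156, 0.0]), ([216.0, 251.1], 0.56, [0.43, 0.179, 0.0])]
lane [([269.6, 185.7], 0.97, [0.608, 0.043, 0.0])]
infeed [([328.3, 186.2], 0.77, [0.61, -0.114, 0.0])]
pocket [([222.2, 181.9], 0.65,
[... 347 characters left out ...]
ll []
apple_big_a []
lane []
infeed []
pocket []
gate it knows: apple_big, apple_small, bowl, gate_tip, infeed, knife, lane, pocket
gate_tip []
bowl []
knife []
{'time_s': 1.35, 'joint_positions': array([ 58.125 ,  30.223 ,  82.0868,  -0.001 ,  67.6906, -10.2261]), 'qvel': array([-0.0135, -0.0201, -0.0201, -0.0522,  0.0003, -0.0035]), 'tau': array([  0.0004, -44.0024, -17.6986,   0.0636,   0.0505,   0.    ]), 'position': array([0.2305, 0.5809, 0.2006]), 'tcp_rot': array([[ 0.3689,  0.9295,  0.    ],
       [ 0.9295, -0.3689, -0.    ],
       [-0.    ,  0.    , -1.    ]]), 'force': array([-0.2249, -0.0078, -1.1546]), 'moment': array([ 0.0037, -0.0647, -0.0396]), 'opening': 0.9993942817983172}
```

View pics/a_scene.png

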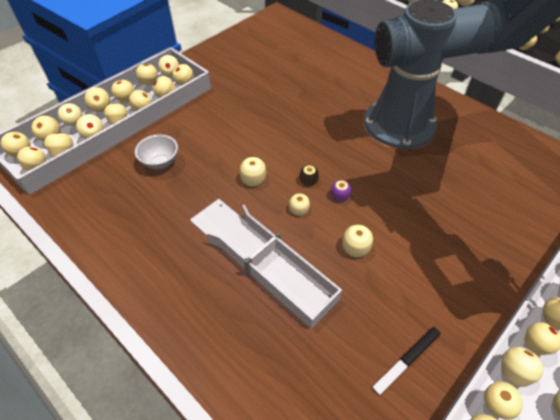

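View pics/a_top.png

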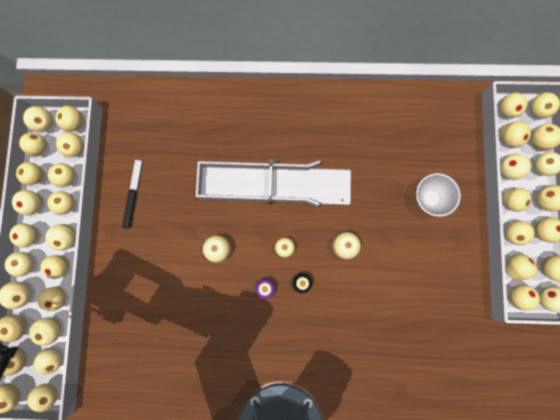

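Run:
```python
import cv2
a=cv2.imread('pics/a_scene.png')[150:270,220:400];b=cv2.imread('pics/a_top.png')[220:310,190:370]
a=cv2.resize(a,(760,507),interpolation=3);cv2.imwrite('pics/crop1.png',a)
b=cv2.resize(b,None,fx=4,fy=4,interpolation=3);cv2.imwrite('pics/crop2.png',b)
```

```text
(no output)
```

View pics/crop1.png

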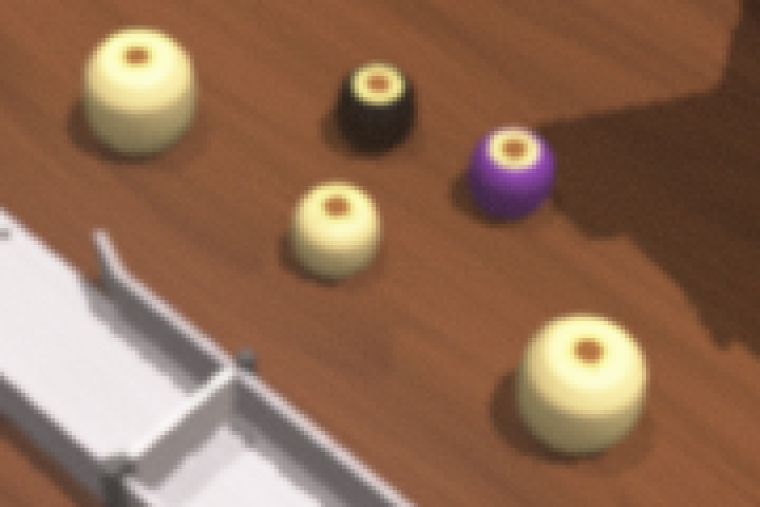

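View pics/crop2.png

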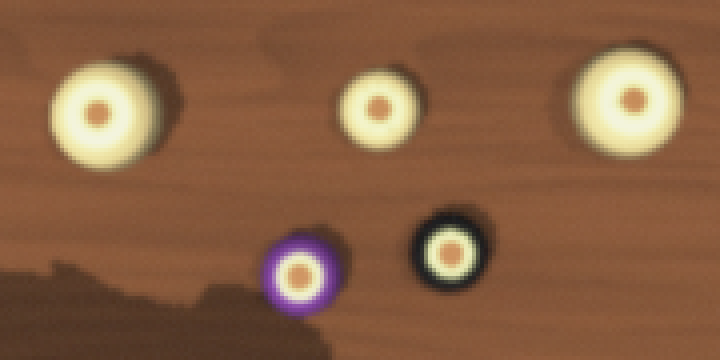

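```bash
python3 - <<'E'
import cv2
a=cv2.imread('pics/a_scene.png')[190:330,185:350];b=cv2.imread('pics/a_top.png')[150:215,185:360]
a=cv2.resize(a,None,fx=4,fy=4,interpolation=3);cv2.imwrite('pics/crop3.png',a)
b=cv2.resize(b,None,fx=4.5,fy=4.5,interpolation=3);cv2.imwrite('pics/crop4.png',b)
E
python3 - <<'E'
from h import *
cs=capture("scene");ct=capture("top")
f=lambda a,b:(lambda r:print(r[0].round(4),np.round(r[1],4)))(tri(ray(cs,a),ray(ct,b)))
f((299.6,198.6),(284.75,247))   # core small
f((298.8,207.4),(284.8,249.0))
f((223.5,222.2),(328.3,186.2))
f((307.3,295.3),(222.2,181.9))
f((271.2,241.9),(274.3,196.2))
# big core tops
f((220+137/4.222,150+55/4.222),(190+634/4,220+100/4))
f((220+588/4.222,150+350/4.222),(190+97/4,220+113/4))
E
```

```text
[ 0.4424 -0.0006  0.0386] [0.0013 0.0013]
[ 4.399e-01 -1.900e-03 -3.000e-04] [0.0003 0.0003]
[ 0.6056 -0.1095  0.0014] [0.0056 0.0056]
[0.6122 0.1732 0.0042] [0.004 0.004]
[0.5744 0.0299 0.0233] [0.0016 0.0016]
[ 0.4501 -0.1578  0.0567] [0.0015 0.0015]
[0.4345 0.1741 0.0566] [0.001 0.001]
```

View pics/crop3.png

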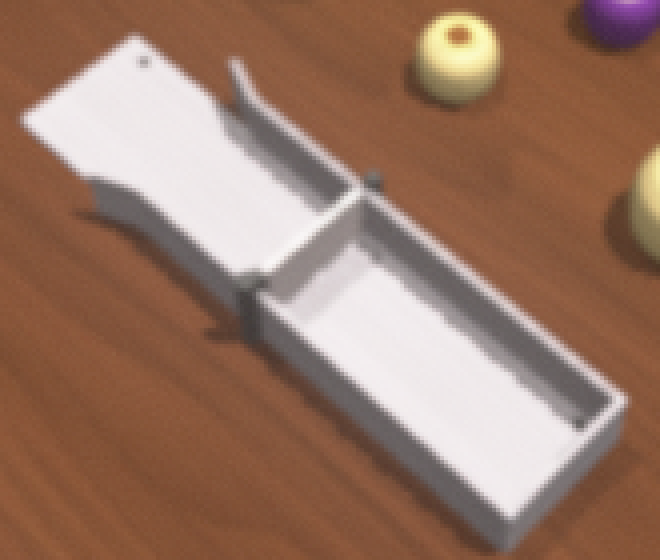

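View pics/crop4.png

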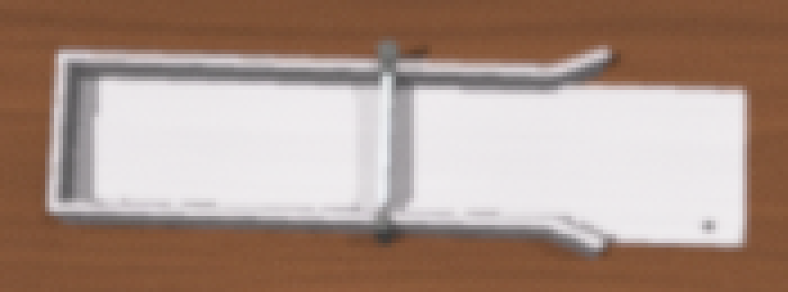

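Run:
```python
from h import *
from scipy.optimize import least_squares
cs=capture("scene");ct=capture("top")
ob=[(cs,(185+136/4,190+36/4),(-.046,-.21,.004)),(cs,(185+22/4,190+120/4),(.046,-.21,.004)),(cs,(185+628/4,190+402/4),(-.046,.19,.046)),(cs,(185+507/4,190+522/4),(.046,.19,.046)),
(ct,(185+746/4.5,150+88/4.5),(.046,-.21,.004)),(ct,(185+744/4.5,150+245/4.5),(-.046,-.21,.004)),(ct,(185+58/4.5,150+50/4.5),(.046,.19,.046)),(ct,(185+47/4.5,150+214/4.5),(-.046,.19,.046))]
def W(p,q): 
    c,s=np.cos(p[2]),np.sin(p[2]); q=np.array(q); return np.array([p[0]+c*q[0]-s*q[1],p[1]+s*q[0]+c*q[1],q[2]])
def res(p): return np.concatenate([proj(c,W(p,q))[0]-np.array(x)for c,x,q in ob])
r=least_squares(res,[.607,.035,0],loss='soft_l1'); print(r.x,np.degrees(r.x[2]));print(r.fun.reshape(-1,2).round(2))
for n,q in dict(infeed=(0,-.15,.004),pocket=(0,.13,.004),tip=(-.037,0,.032)).items(): print(n,W(r.x,q).round(4),proj(cs,W(r.x,q)).round(1),proj(ct,W(r.x,q)).round(1))
```

```text
[ 0.61106601  0.04120818 -0.01452803] -0.8323948274443972
[[-0.43 -0.67]
 [-0.55 -0.85]
 [-0.74 -0.99]
 [ 0.17 -1.22]
 [-1.37  0.47]
 [-1.47 -0.42]
 [-0.84 -0.2 ]
 [-0.79 -1.68]]
infeed [ 0.6089 -0.1088  0.004 ] [[220.3 222.1]] [[326.5 186.1]]
pocket [0.613  0.1712 0.004 ] [[304.5 294.8]] [[221.7 182.5]]
tip [0.5741 0.0417 0.032 ] [[274.2 242.6]] [[269.1 196. ]]
```

Candidates in the scene image: the small pale apple (299,207), the big pale apples (253,172) and (356,243), the black look-alike (309,175) and the purple one (341,190). I choose the pale small one at (299,207) in scene, (285,247) in top. The close crop shows it clearly smaller than the other two pale apples, upright and fully pale. The gate is shut and the lane runs along +y.

First I turn the jaws to lie across the lane.

send_rows(motion=[[[0, 0, 0], 0.121], [[0, 0, 0], 0.121], [[0, 0, 0], 0.121], [[0, 0, 0], 0.121], [[0, 0, 0], 0.121]], gripper=0)

```text
time_s: 1.97
position: [0.2304, 0.5808, 0.2005]
tcp_rot: [[0.843, 0.538, -0.0], [0.538, -0.843, -0.0], [-0.0, 0.0, -1.0]]
force: [0.3, 0.5, 0.9]
opening: 0.997
```

send_rows(motion=[[[0, 0, 0], 0.121], [[0, 0, 0], 0.121], [[0, 0, 0], 0.121], [[0, 0, 0], 0.121], [[0, 0, 0], 0.121]])

```text
time_s: 2.38
position: [0.2304, 0.5808, 0.2005]
tcp_rot: [[0.998, -0.057, -0.0], [-0.057, -0.998, -0.0], [-0.0, 0.0, -1.0]]
force: [0.3, -0.7, 1.2]
opening: 0.998
```

send_rows(motion=[[[12, 39, 0], -0.042], [[14, 39, 0], 0], [[14, 39, 0], 0], [[14, 39, 0], 0], [[14, 39, 0], 0]])

```text
time_s: 2.8
position: [0.2938, 0.3882, 0.1994]
tcp_rot: [[1.0, -0.008, 0.004], [-0.008, -1.0, 0.009], [0.004, -0.009, -1.0]]
force: [0.9, 0.5, -0.1]
opening: 0.997
```

send_rows(motion=[[[14, 39, 0], 0], [[14, 39, 0], 0], [[14, 39, 0], 0], [[14, 39, 0], 0], [[14, 39, 0], 0]])

```text
time_s: 3.22
position: [0.3619, 0.1911, 0.1992]
tcp_rot: [[1.0, -0.004, 0.009], [-0.004, -1.0, 0.011], [0.009, -0.011, -1.0]]
force: [1.5, -0.4, 0.6]
opening: 1.001
```

send_rows(motion=[[[14, 39, 0], 0], [[14, 39, 0], 0], [[14, 36, 0], 0], [[0, 0, 0], 0], [[0, 0, 0], 0]])

```text
time_s: 3.63
position: [0.4088, 0.0662, 0.2005]
tcp_rot: [[1.0, -0.016, 0.018], [-0.016, -1.0, 0.008], [0.018, -0.008, -1.0]]
force: [-1.2, 0.3, -0.3]
opening: 1.001
```

Run:
```python
from h import *
s=bot.read_state();print(s["position"],s["tcp_rot"])
c=capture("wrist");cv2.imwrite("pics/w1.png",c["image"]);R,t=P(c);print(-R.T@t)
for k in ["apple_small","infeed","gate_tip"]:print(k,[(np.round(x["xy"],1),round(x["p"],2),onz(c,x["xy"],0).round(4)) for x in place_of("wrist",k)])
```

```text
[0.40875409 0.06622776 0.20048674] [[ 0.99970705 -0.01584956  0.01829242]
 [-0.01599605 -0.99984093  0.00788991]
 [ 0.01816446 -0.00818021 -0.99980155]]
[0.40765064 0.14847356 0.38600084]
apple_small [(array([302.3, 235.5]), 0.61, array([ 0.4458, -0.0055,  0.    ])), (array([237.9, 266.7]), 0.56, array([ 0.3556, -0.0504,  0.    ]))]
infeed [(array([413.8, 305. ]), 0.96, array([ 0.6116, -0.1195,  0.    ]))]
gate_tip [(array([407.7, 210.1]), 0.67, array([0.5863, 0.0276, 0.    ]))]
```

View pics/w1.png

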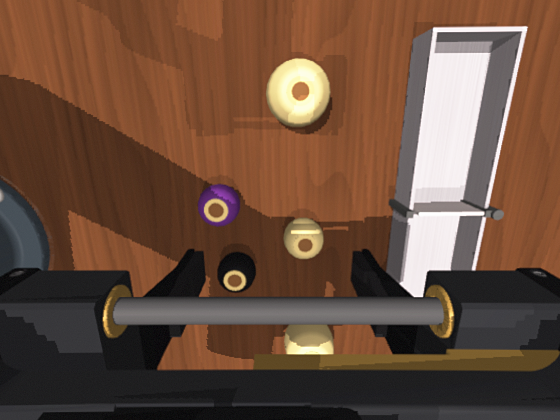

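Run:
```python
from h import *
cs=capture("scene");ct=capture("top");c=capture("wrist")
rs=[ray(cs,(299.6,198.6)),ray(ct,(284.75,247)),ray(c,(305,245))]
print(tri(*rs),tri(rs[0],rs[2]),tri(rs[1],rs[2]),onz(c,(305,245),.042))
# lane from wrist: gate ends/posts, end wall top corners
for px,z in [((434,28),.046),((526,27),.046),((402,211),.054),((488,211),.054)]: print(px,onz(c,px,z).round(4))
print(bot.read_state()["position"])
```

```text
(array([4.43323935e-01, 4.11932552e-05, 3.92670052e-02]), [0.0013712973459704615, 0.0016862672434112408, 0.0015472518715022568]) (array([0.44416755, 0.00247403, 0.04263973]), [2.4985544632397624e-05, 2.4985544632388493e-05]) (array([ 0.4442875 , -0.00147686,  0.03374423]), [0.0008750278664860691, 0.0008750278664859957]) [0.44423521 0.00222304 0.042     ]
(434, 28) [0.5665 0.2338 0.046 ]
(526, 27) [0.6569 0.2335 0.046 ]
(402, 211) [0.5535 0.048  0.054 ]
(488, 211) [0.6525 0.0467 0.054 ]
[0.40757794 0.06942215 0.20031758]
```

send_rows(motion=[[[12, 23, 20], 0], [[12, 23, 20], 0], [[11, 21, 20], 0], [[0, 0, 20], 0], [[0, 0, 0], 0]])

```text
time_s: 4.4
position: [0.4469, 0.0066, 0.1198]
tcp_rot: [[1.0, 0.007, 0.026], [0.007, -1.0, 0.008], [0.026, -0.007, -1.0]]
force: [-0.8, 1.0, 0.2]
opening: 1.003
```

Run:
```python
from h import *
s=bot.read_state();print(s["position"],s["tcp_rot"])
c=capture("wrist");cv2.imwrite("pics/w2.png",c["image"]);R,t=P(c);print(-R.T@t)
print([(np.round(x["xy"],1),round(x["p"],2),onz(c,x["xy"],0).round(4)) for x in place_of("wrist","apple_small")])
print(bot.read_state()["position"])
```

```text
[0.44685574 0.00661439 0.11978345] [[ 0.99963511  0.00740747  0.02597643]
 [ 0.00721161 -0.99994492  0.00762547]
 [ 0.02603148 -0.00743536 -0.99963347]]
[0.44238719 0.08892869 0.30520261]
[(array([273.6, 207.8]), 0.73, array([ 0.4467, -0.0013,  0.    ])), (array([187.6, 250.4]), 0.68, array([ 0.3537, -0.0494,  0.    ]))]
[0.44871181 0.00659704 0.1222179 ]
```

View pics/w2.png

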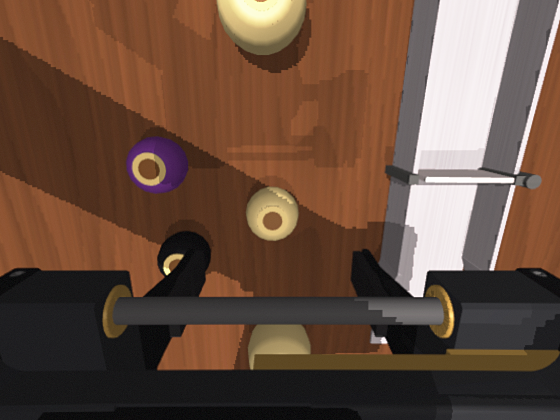

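Run:
```python
from h import *
c=capture("wrist")
print(onz(c,(272,220),.042))
s=bot.read_state();print(s["position"],s["tcp_rot"][:,2],s["joint_positions"])
print(proj(c,s["position"]),proj(c,s["position"]-[0.0,0,.1]))
```

```text
[ 0.44701276 -0.00144566  0.042     ]
[0.44898389 0.00664619 0.1228955 ] [ 0.03250615  0.00603515 -0.99945331] [-14.05740147  23.72335615 112.67390154   1.18007114  41.88566084
 -15.40705811]
[[276.6604623  247.93575469]] [[273.77881635 205.79876087]]
```

send_rows(motion=[[[-3, 4, 20], 0], [[-2, 3, 20], 0], [[-1, 1, 18], 0], [[0, 0, 10], 0], [[0, 0, 0], 0]])

```text
time_s: 4.97
position: [0.4507, 0.0018, 0.0604]
tcp_rot: [[0.999, 0.017, 0.05], [0.017, -1.0, 0.002], [0.05, -0.002, -0.999]]
force: [-1.2, 0.4, -0.3]
opening: 0.998
```

Run:
```python
from h import *
for i in range(3):
    c=capture("wrist");s=bot.read_state();print(s["position"].round(4),s["tcp_rot"][:,2].round(4),s["tcp_rot"][:,0].round(4))
cv2.imwrite("pics/w3.png",c["image"])
print([(np.round(x["xy"],1),round(x["p"],2),onz(c,x["xy"],0).round(4)) for x in place_of("wrist","apple_small")])
```

```text
[0.451  0.0018 0.0611] [ 0.0504  0.0022 -0.9987] [0.9986 0.0174 0.0505]
[0.4514 0.0016 0.0616] [ 0.0515  0.0018 -0.9987] [0.9985 0.0173 0.0516]
[0.4518 0.0014 0.0618] [ 0.0524  0.0016 -0.9986] [0.9985 0.0172 0.0524]
[(array([131.9, 162.2]), 0.71, array([ 0.34  ,  0.0478, -0.    ])), (array([167.6, 273.2]), 0.65, array([ 0.3585, -0.0503, -0.    ]))]
```

View pics/w3.png

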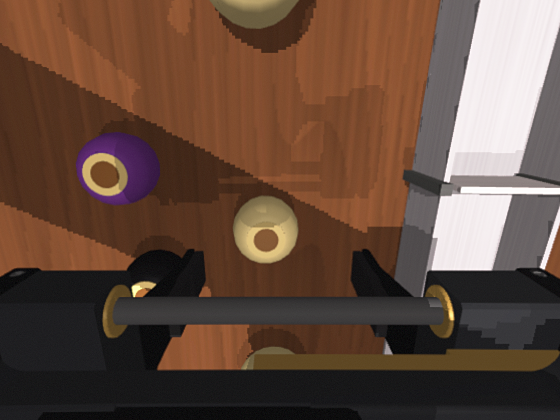

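Run:
```python
from h import *
c=capture("wrist")
s=bot.read_state()
a=onz(c,(266,240),.042); print(a)
a[2]=.005; d=a-s["position"]; print(s["position"].round(4),(s["tcp_rot"].T@d*1000).round(1), s["tcp_rot"][:,2].round(4))
```

```text
[ 0.44553961 -0.00164831  0.042     ]
[0.452  0.0011 0.0618] [-9.5  2.7 56.4] [ 0.0529  0.0014 -0.9986]
```

send_rows(motion=[[[-4, 1, 14], 0], [[-3, 1, 14], 0], [[-2, 1, 14], 0], [[0, 0, 10], 0], [[0, 0, 4], 0]])

```text
time_s: 5.63
position: [0.4521, -0.003, 0.0097]
tcp_rot: [[0.997, 0.018, 0.069], [0.019, -1.0, -0.003], [0.069, 0.004, -0.998]]
force: [0.5, -0.0, 0.9]
opening: 1.002
```

send_rows(motion=[[[-4, 0, 2], 0], [[-3, 0, 1], 0], [[0, 0, 0], 0], [[0, 0, 0], 0], [[0, 0, 0], 0]])

```text
time_s: 6.05
position: [0.4459, -0.0033, 0.0079]
tcp_rot: [[0.997, 0.019, 0.072], [0.019, -1.0, -0.004], [0.072, 0.005, -0.997]]
force: [0.8, 0.0, -0.3]
opening: 1.002
```

Run:
```python
from h import *
s=bot.read_state();print(s["position"].round(4),s["tcp_rot"].round(3).tolist(),s["qvel"].round(3),s["joint_positions"].round(3),s["force"])
for n in ["scene","wrist"]:
    c=capture(n);cv2.imwrite(f"pics/b_{n}.png",c["image"])
cv2.imwrite("pics/b_crop.png",cv2.resize(cv2.imread("pics/b_scene.png")[130:270,220:400],None,fx=4,fy=4))
```

```text
[ 0.4459 -0.0033  0.0079] [[0.997, 0.019, 0.072], [0.019, -1.0, -0.004], [0.072, 0.005, -0.997]] [-0.036 -0.775 -0.074 -0.028 -0.004 -0.036] [-15.527  37.671 119.312   2.798  19.001 -19.222] [ 0.808597    0.00886087 -0.28696965]
```

View pics/b_crop.png

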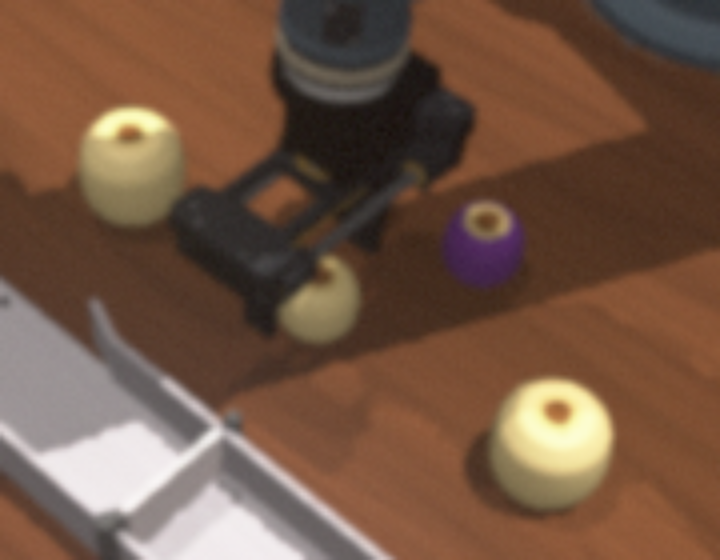

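View pics/b_wrist.png

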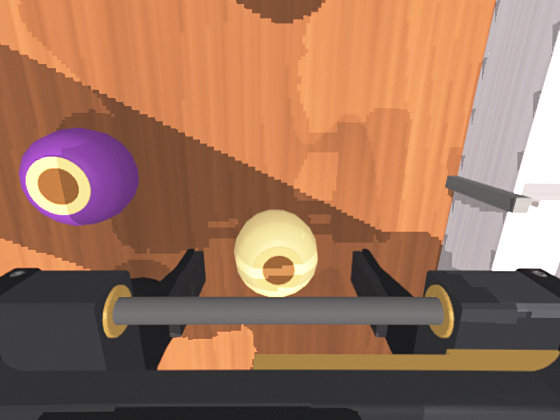

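The wrist view has the small apple centred between the fingers (core at (278,270)), clear of the big apples. I'm closing.

send_rows(motion=[[[0, 0, 1], 0], [[0, 0, 1], 0], [[0, 0, 0], 0], [[0, 0, 0], 0], [[0, 0, 0], 0]], gripper=1)

```text
time_s: 6.57
position: [0.4472, -0.0035, 0.0062]
tcp_rot: [[0.997, 0.019, 0.074], [0.019, -1.0, -0.004], [0.074, 0.006, -0.997]]
force: [-0.1, -0.3, 0.1]
opening: 0.709
```

send_rows(motion=[[[0, 0, 0], 0], [[0, 0, 0], 0], [[0, 0, 0], 0], [[0, 0, 0], 0], [[0, 0, 0], 0]])

```text
time_s: 6.98
position: [0.447, -0.0034, 0.0061]
tcp_rot: [[0.997, 0.019, 0.074], [0.019, -1.0, -0.004], [0.074, 0.005, -0.997]]
force: [0.2, -0.4, 0.4]
opening: 0.53
```

send_rows(motion=[[[0, 0, 0], 0], [[0, 0, 0], 0], [[0, 0, -6], 0], [[0, 0, -6], 0], [[0, 0, -6], 0]])

```text
time_s: 7.4
position: [0.4446, -0.0031, 0.0242]
tcp_rot: [[0.997, 0.019, 0.071], [0.019, -1.0, -0.003], [0.07, 0.004, -0.998]]
force: [-0.1, -0.6, -0.3]
opening: 0.531
```

Run:
```python
from h import *
s=bot.read_state();print(s["position"].round(4),s["tcp_rot"][:,2].round(3),s["force"])
for n in ["scene","wrist"]:
    c=capture(n);cv2.imwrite(f"pics/c_{n}.png",c["image"])
a=cv2.resize(cv2.imread("pics/c_scene.png")[130:270,220:400],None,fx=2.2,fy=3);b=cv2.imread("pics/c_wrist.png")[:,100:460]
cv2.imwrite("pics/c.png",np.hstack([a,b[:420]]))
```

```text
[ 0.4446 -0.0031  0.0242] [ 0.071 -0.003 -0.998] [-0.08294082 -0.63241751 -0.30416966]
```

View pics/c.png

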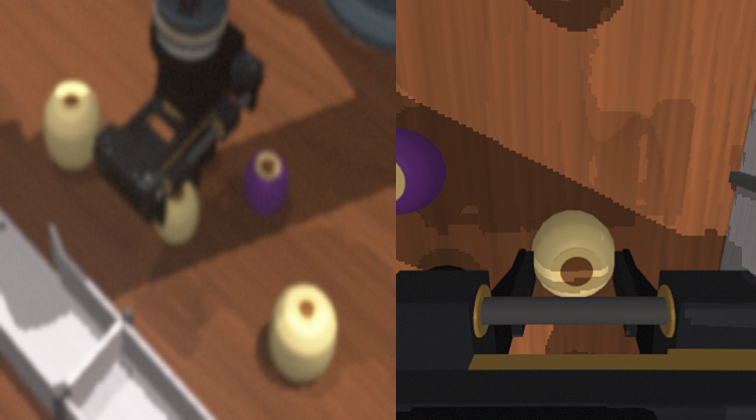

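send_rows(motion=[[[0, 0, -15], 0], [[0, 0, -20], 0], [[0, 0, -20], 0], [[0, 0, -20], 0], [[0, 0, -10], 0]])

```text
time_s: 7.92
position: [0.437, -0.0026, 0.1117]
tcp_rot: [[0.998, 0.019, 0.068], [0.019, -1.0, -0.002], [0.068, 0.004, -0.998]]
force: [0.6, 0.1, -1.2]
opening: 0.533
```

send_rows(motion=[[[20, 12, 0], 0], [[25, 16, 0], 0], [[25, 16, 0], 0], [[25, 16, 0], 0], [[20, 12, 0], 0]])

```text
time_s: 8.33
position: [0.5488, -0.0704, 0.1236]
tcp_rot: [[0.998, 0.023, 0.063], [0.023, -1.0, -0.001], [0.063, 0.002, -0.998]]
force: [0.3, -0.5, -1.1]
opening: 0.532
```

send_rows(motion=[[[20, 13, 2], 0.02], [[20, 13, 2], 0.018], [[15, 12, 2], 0], [[4, 0, 0], 0], [[0, 0, 0], 0]])

```text
time_s: 8.75
position: [0.6149, -0.1132, 0.1223]
tcp_rot: [[0.997, -0.02, 0.069], [-0.019, -1.0, -0.003], [0.069, 0.002, -0.998]]
force: [-1.1, 0.2, -0.5]
opening: 0.53
```

Run:
```python
from h import *
s=bot.read_state();print(s["position"].round(4),s["tcp_rot"].round(3).tolist(),s["force"])
for n in ["scene","wrist","top"]:
    c=capture(n);cv2.imwrite(f"pics/d_{n}.png",c["image"])
    for k in ["apple_small","infeed","pocket","gate_tip"]: print(n,k,[(np.round(x["xy"],1),round(x["p"],2)) for x in place_of(n,k)[:3]])
    print(proj(c,s["position"]), proj(c,[.608,-.109,.004]))
b=cv2.imread("pics/d_scene.png")[100:330,130:360]
cv2.imwrite("pics/d.png",cv2.resize(b,None,fx=2.5,fy=2.5))
```

```text
[ 0.6149 -0.1132  0.1223] [[0.997, -0.02, 0.069], [-0.019, -1.0, -0.003], [0.069, 0.002, -0.998]] [-1.10594767  0.21949135 -0.49059471]
scene apple_small [(array([213.2, 193.3]), 0.94), (array([307.8, 181.2]), 0.67), (array([339.5, 190.5]), 0.56)]
scene infeed [(array([218.3, 221. ]), 0.59)]
scene pocket [(array([305.4, 295.5]), 0.58), (array([211.7, 190.9]), 0.31)]
scene gate_tip [(array([273.1, 239.5]), 0.89)]
[[211.24233468 191.58315823]] [[220.51796601 221.84767601]]
wrist apple_small [(array([217.1,  23.3]), 0.6), (array([276.5, 243.2]), 0.57)]
wrist infeed [(array([263.4, 201.6]), 0.58)]
wrist pocket []
wrist gate_tip [(array([215.7,  25.1]), 0.77)]
[[279.15008625 249.31343321]] [[264.11530213 197.46579805]]
top apple_small [(array([428. , 198.9]), 0.55)]
top infeed []
top pocket [(array([224.1, 181.6]), 0.75)]
top gate_tip [(array([274.4, 197.9]), 0.6)]
[[333.48244555 173.58663437]] [[326.57906232 186.47318499]]
```

View pics/d.png

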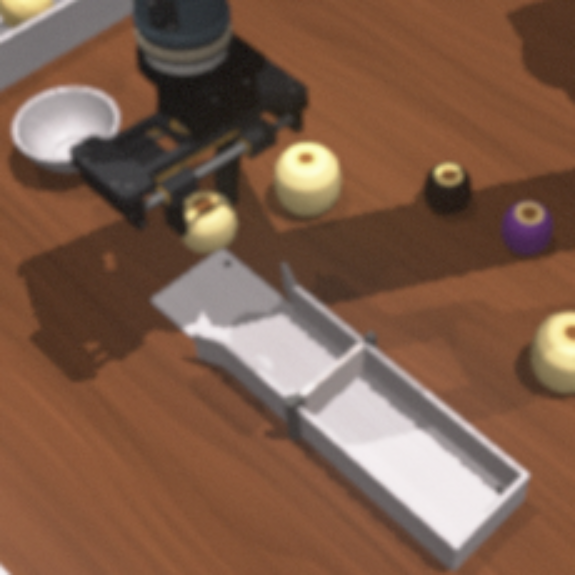

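View pics/d_wrist.png

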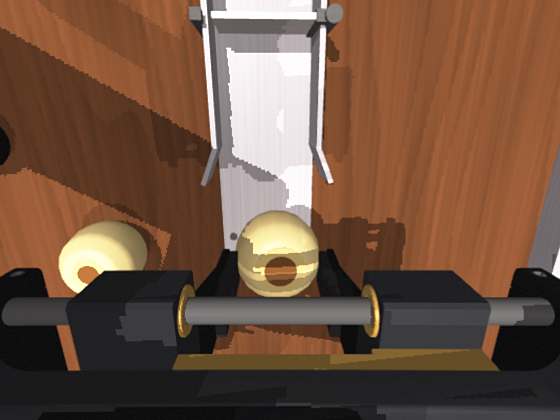

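send_rows(motion=[[[-3, 0, 18], 0], [[-3, 0, 20], 0], [[-3, 0, 20], 0], [[-3, 0, 18], 0], [[-2, 0, 8], 0]])

```text
time_s: 9.92
position: [0.6111, -0.1149, 0.0392]
tcp_rot: [[0.997, -0.019, 0.08], [-0.018, -1.0, -0.008], [0.08, 0.006, -0.997]]
force: [-0.9, -0.4, -0.4]
opening: 0.527
```

send_rows(motion=[[[-2, -1, 9], 0], [[-2, -1, 8], 0], [[-1, -1, 4], 0], [[0, 0, 3], 0], [[0, 0, 0], 0]])

```text
time_s: 10.33
position: [0.6074, -0.1116, 0.012]
tcp_rot: [[0.997, -0.019, 0.078], [-0.019, -1.0, -0.007], [0.078, 0.006, -0.997]]
force: [-0.4, -0.0, -0.4]
opening: 0.533
```

Run:
```python
from h import *
s=bot.read_state();print(s["position"].round(4),s["tcp_rot"].round(3).tolist(),s["force"])
for n in ["scene","wrist"]:
    c=capture(n);cv2.imwrite(f"pics/e_{n}.png",c["image"])
a=cv2.resize(cv2.imread("pics/e_scene.png")[150:260,170:280],(420,420),interpolation=3);b=cv2.imread("pics/e_wrist.png")[:,100:460]
cv2.imwrite("pics/e.png",np.hstack([a,b]))
```

```text
[ 0.6074 -0.1116  0.012 ] [[0.997, -0.019, 0.078], [-0.019, -1.0, -0.007], [0.078, 0.006, -0.997]] [-0.37692326 -0.01113738 -0.3700108 ]
```

View pics/e.png

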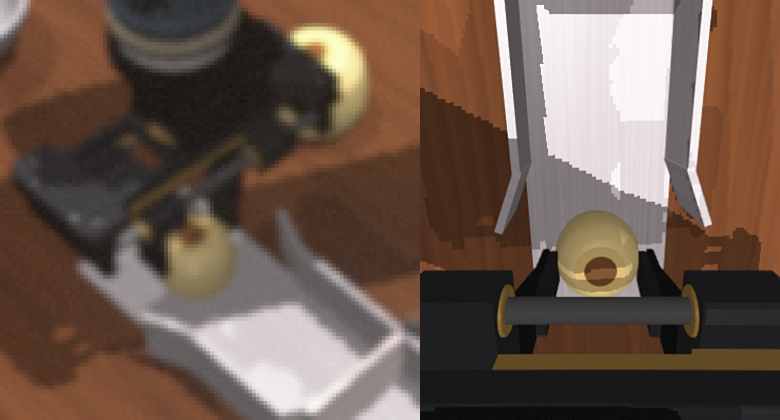

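send_rows(motion=[[[0, 0, 2], 0], [[0, 0, 1], 0], [[0, 0, 0], 0], [[0, 0, 0], 0], [[0, 0, 0], 0]])

```text
time_s: 10.85
position: [0.6103, -0.1126, 0.012]
tcp_rot: [[0.996, -0.019, 0.085], [-0.018, -1.0, -0.009], [0.085, 0.008, -0.996]]
force: [-0.0, -0.4, 0.1]
opening: 0.526
```

send_rows(motion=[[[0, 0, 0], 0], [[0, 0, 0], 0], [[0, 0, 0], 0], [[0, 0, 0], 0], [[0, 0, 0], 0]], gripper=0)

```text
time_s: 11.27
position: [0.611, -0.1129, 0.0128]
tcp_rot: [[0.996, -0.019, 0.086], [-0.018, -1.0, -0.01], [0.086, 0.008, -0.996]]
force: [0.7, 0.4, -0.2]
opening: 0.822
```

send_rows(motion=[[[0, 0, 0], 0], [[0, 0, 0], 0], [[0, 0, 0], 0], [[0, 0, 0], 0], [[0, 0, 0], 0]])

```text
time_s: 11.68
position: [0.6111, -0.1129, 0.0129]
tcp_rot: [[0.996, -0.019, 0.086], [-0.018, -1.0, -0.01], [0.087, 0.008, -0.996]]
force: [0.1, -0.4, -0.8]
opening: 0.998
```

Run:
```python
from h import *
s=bot.read_state();print(s["position"].round(4),s["tcp_rot"].round(3).tolist(),s["force"])
for n in ["scene","wrist"]:
    c=capture(n);cv2.imwrite(f"pics/f_{n}.png",c["image"])
a=cv2.resize(cv2.imread("pics/f_scene.png")[150:260,170:280],(420,420),interpolation=3);b=cv2.imread("pics/f_wrist.png")[:,100:460]
cv2.imwrite("pics/f.png",np.hstack([a,b]))
```

```text
[ 0.6111 -0.1129  0.0129] [[0.996, -0.019, 0.086], [-0.018, -1.0, -0.01], [0.087, 0.008, -0.996]] [ 0.07497333 -0.36354106 -0.75523591]
```

View pics/f.png

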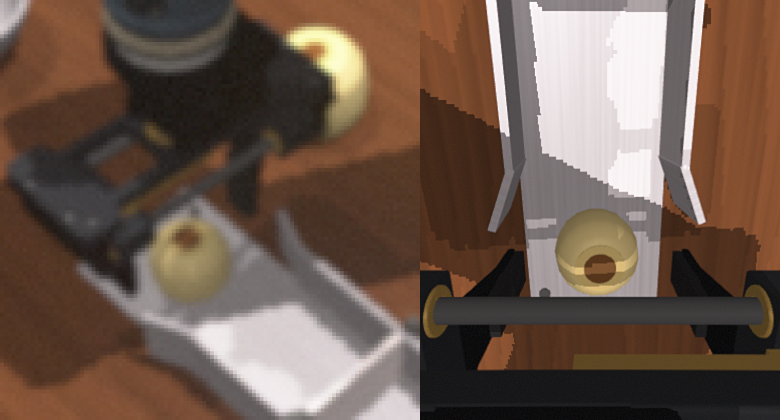

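The small apple stands upright on the infeed, centred between the plate edges (wrist crop: apple at 597, plate 525 to 663). The fingers are open on both sides. Next I slide back straight, then half-close to form a cradle for pushing.

send_rows(motion=[[[0, 8, 0], 0], [[0, 14, 0], 0], [[0, 14, 0], 0], [[0, 14, 0], 0], [[0, 8, 0], 0]])

```text
time_s: 12.2
position: [0.6099, -0.1744, 0.0133]
tcp_rot: [[0.996, -0.015, 0.086], [-0.014, -1.0, -0.01], [0.086, 0.009, -0.996]]
force: [-0.0, 0.2, 0.4]
opening: 1.003
```

send_rows(motion=[[[0, 0, 0], 0], [[0, 0, 0], 0], [[0, 0, 0], 0], [[0, 0, 0], 0], [[0, 0, 0], 0]], gripper=0.68)

```text
time_s: 12.62
position: [0.6096, -0.1782, 0.0133]
tcp_rot: [[0.996, -0.02, 0.087], [-0.019, -1.0, -0.011], [0.087, 0.009, -0.996]]
force: [-0.1, -0.0, 0.9]
opening: 0.712
```

send_rows(motion=[[[0, 0, 0], 0], [[0, 0, 0], 0], [[0, 0, 0], 0], [[0, 0, 0], 0], [[0, 0, 0], 0]])

```text
time_s: 13.03
position: [0.6094, -0.1756, 0.0132]
tcp_rot: [[0.996, -0.017, 0.086], [-0.016, -1.0, -0.01], [0.086, 0.009, -0.996]]
force: [0.1, 0.2, 0.1]
opening: 0.355
```

Run:
```python
from h import *
s=bot.read_state();print(s["position"].round(4),s["tcp_rot"].round(3).tolist(),s["force"],s["opening"])
for n in ["scene","wrist"]:
    c=capture(n);cv2.imwrite(f"pics/g_{n}.png",c["image"])
    r=place_of(n,"apple_small");print([(np.round(x["xy"],1),round(x["p"],2),onz(c,x["xy"],.004).round(3)) for x in r])
    r=place_of(n,"gate_tip");print([(np.round(x["xy"],1),round(x["p"],2),onz(c,x["xy"],.032).round(3)) for x in r])
a=cv2.resize(cv2.imread("pics/g_scene.png")[150:260,170:280],(420,420),interpolation=3);b=cv2.imread("pics/g_wrist.png")[:,100:460]
cv2.imwrite("pics/g.png",np.hstack([a,b]))
```

```text
[ 0.6094 -0.1756  0.0132] [[0.996, -0.017, 0.086], [-0.016, -1.0, -0.01], [0.086, 0.009, -0.996]] [0.06542513 0.22176391 0.12074077] 0.35531030826977056
[(array([305.5, 178.3]), 0.83, array([ 0.358, -0.053,  0.004])), (array([338.9, 192.3]), 0.69, array([0.335, 0.042, 0.004])), (array([218.2, 220.3]), 0.67, array([ 0.609, -0.117,  0.004]))]
[(array([271.9, 244.5]), 0.66, array([0.581, 0.042, 0.032]))]
[(array([275.7, 145.3]), 0.89, array([ 0.611, -0.11 ,  0.004]))]
[]
```

View pics/g.png

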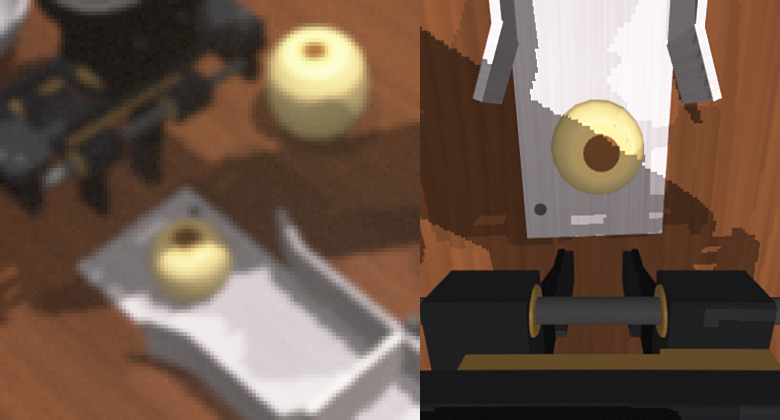

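send_rows(motion=[[[0, -6, 0], 0], [[0, -6, 0], 0], [[0, -6, 0], 0], [[0, -5, 0], 0], [[0, -5, 0], 0]])

```text
time_s: 13.75
position: [0.61, -0.1464, 0.013]
tcp_rot: [[0.996, -0.019, 0.086], [-0.018, -1.0, -0.01], [0.086, 0.009, -0.996]]
force: [0.0, 0.7, -0.5]
opening: 0.318
```

send_rows(motion=[[[0, -6, 0], 0], [[0, -6, 0], 0], [[0, -6, 0], 0], [[0, -6, 0], 0], [[0, -6, 0], 0]])

```text
time_s: 14.17
position: [0.6107, -0.1126, 0.0129]
tcp_rot: [[0.996, -0.018, 0.087], [-0.017, -1.0, -0.011], [0.087, 0.009, -0.996]]
force: [0.7, 0.3, 0.0]
opening: 0.322
```

Run:
```python
from h import *
c=capture("wrist");s=bot.read_state();print(s["position"].round(4),s["tcp_rot"].round(3).tolist(),s["force"],s["opening"])
cv2.imwrite("pics/i1.png",c["image"][:,80:480])
```

```text
[ 0.6104 -0.1112  0.0128] [[0.996, -0.017, 0.086], [-0.016, -1.0, -0.01], [0.086, 0.008, -0.996]] [-0.61175515  0.6719027  -0.04600583] 0.3183194440655996
```

View pics/i1.png

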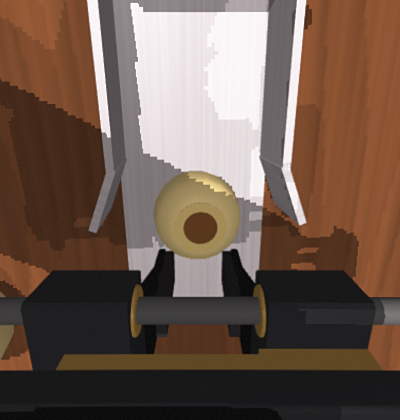

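send_rows(motion=[[[0, -8, 0], 0], [[0, -8, 0], 0], [[0, -8, 0], 0], [[0, -8, 0], 0], [[0, -8, 0], 0]])

```text
time_s: 14.63
position: [0.6116, -0.0686, 0.0126]
tcp_rot: [[0.996, -0.018, 0.087], [-0.017, -1.0, -0.01], [0.087, 0.009, -0.996]]
force: [0.5, -0.3, 0.7]
opening: 0.32
```

send_rows(motion=[[[0, -7, 0], 0], [[0, -7, 0], 0], [[0, -6, 0], 0], [[0, -6, 0], 0], [[0, -6, 0], 0]])

```text
time_s: 15.05
position: [0.6123, -0.0323, 0.0125]
tcp_rot: [[0.996, -0.017, 0.087], [-0.016, -1.0, -0.011], [0.087, 0.009, -0.996]]
force: [1.1, -1.0, 1.4]
opening: 0.319
```

Run:
```python
from h import *
c=capture("wrist");s=bot.read_state();print(s["position"].round(4),s["tcp_rot"].round(3).tolist(),s["force"],s["opening"])
cv2.imwrite("pics/i2.png",c["image"][:,80:480])
```

```text
[ 0.612  -0.031   0.0125] [[0.996, -0.016, 0.087], [-0.016, -1.0, -0.01], [0.087, 0.008, -0.996]] [0.4046586  0.03842665 0.10809945] 0.31670435238842165
```

View pics/i2.png

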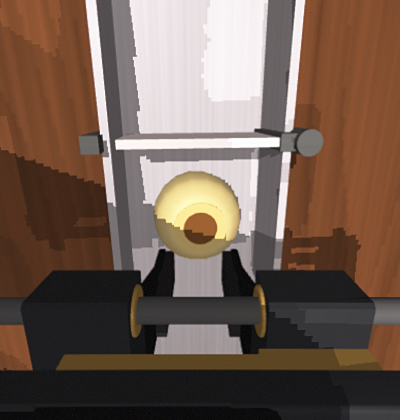

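send_rows(motion=[[[0, -7, 0], 0], [[0, -7, 0], 0], [[0, -7, 0], 0], [[0, -7, 0], 0], [[0, -7, 0], 0]])

```text
time_s: 15.52
position: [0.6134, 0.0052, 0.0124]
tcp_rot: [[0.996, -0.017, 0.088], [-0.016, -1.0, -0.012], [0.088, 0.01, -0.996]]
force: [0.3, -2.6, 1.8]
opening: 0.322
```

send_rows(motion=[[[0, -7, 0], 0], [[0, -7, 0], 0], [[0, -7, 0], 0], [[0, -7, 0], 0], [[0, -6, 0], 0]])

```text
time_s: 15.93
position: [0.6125, 0.0423, 0.012]
tcp_rot: [[0.996, -0.017, 0.085], [-0.016, -1.0, -0.013], [0.085, 0.011, -0.996]]
force: [-1.6, -3.2, 2.0]
opening: 0.318
```

Run:
```python
from h import *
c=capture("wrist");s=bot.read_state();print(s["position"].round(4),s["tcp_rot"].round(3).tolist(),s["force"],s["opening"])
cv2.imwrite("pics/i3.png",c["image"][:,80:480])
```

```text
[0.6124 0.0435 0.012 ] [[0.996, -0.016, 0.085], [-0.015, -1.0, -0.012], [0.085, 0.011, -0.996]] [-1.23250001 -1.05102217  1.24135907] 0.32429291601056903
```

View pics/i3.png

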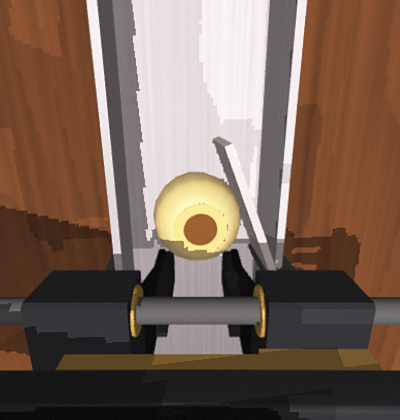

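The gate is open (leaf from (275,265) to (220,140)) and the apple is low in the gateway, still cradled. I keep pushing.

send_rows(motion=[[[0, -7, 0], 0], [[0, -7, 0], 0], [[0, -7, 0], 0], [[0, -7, 0], 0], [[0, -7, 0], 0]])

```text
time_s: 16.4
position: [0.613, 0.0813, 0.0119]
tcp_rot: [[0.996, -0.017, 0.085], [-0.016, -1.0, -0.012], [0.085, 0.011, -0.996]]
force: [-0.7, -1.7, 2.0]
opening: 0.319
```

send_rows(motion=[[[0, -7, 0], 0], [[0, -7, 0], 0], [[0, -7, 0], 0], [[0, -6, 0], 0], [[0, -6, 0], 0]])

```text
time_s: 16.82
position: [0.6138, 0.1189, 0.0117]
tcp_rot: [[0.996, -0.017, 0.086], [-0.016, -1.0, -0.011], [0.086, 0.01, -0.996]]
force: [-0.2, -1.7, 2.5]
opening: 0.32
```

Run:
```python
from h import *
c=capture("wrist");s=bot.read_state();print(s["position"].round(4),s["tcp_rot"].round(3).tolist(),s["force"],s["opening"])
cv2.imwrite("pics/i4.png",c["image"][:,80:480])
```

```text
[0.6138 0.1201 0.0117] [[0.996, -0.016, 0.086], [-0.015, -1.0, -0.011], [0.086, 0.009, -0.996]] [-0.95719727 -0.0989291   1.58482833] 0.3210845870017015
```

View pics/i4.png

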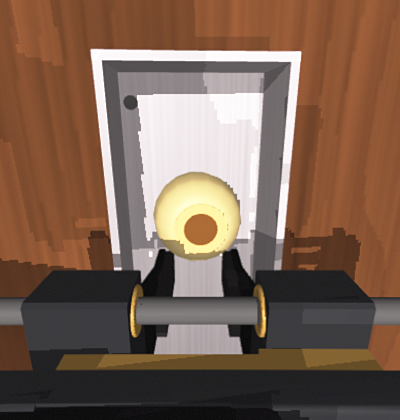

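send_rows(motion=[[[0, -6, 0], 0], [[0, -5, 0], 0], [[0, -5, 0], 0], [[0, -3, 0], 0], [[0, -1, 0], 0]])

```text
time_s: 17.28
position: [0.615, 0.1427, 0.0116]
tcp_rot: [[0.996, -0.016, 0.088], [-0.015, -1.0, -0.01], [0.088, 0.009, -0.996]]
force: [0.2, -1.1, 2.2]
opening: 0.321
```

send_rows(motion=[[[0, 3, 0], 0], [[0, 4, 0], 0], [[0, 2, -10], 0], [[0, 0, -15], 0], [[0, 0, -20], 0]])

```text
time_s: 17.7
position: [0.6064, 0.1333, 0.0529]
tcp_rot: [[0.997, -0.017, 0.076], [-0.016, -1.0, -0.01], [0.076, 0.008, -0.997]]
force: [0.6, 0.5, -0.8]
opening: 0.319
```

send_rows(motion=[[[0, 0, -20], 0], [[0, 0, -20], 0], [[0, 0, -20], 0], [[0, 0, -20], 0], [[0, 0, -20], 0]])

```text
time_s: 18.12
position: [0.5958, 0.1315, 0.1579]
tcp_rot: [[0.997, -0.022, 0.071], [-0.021, -1.0, -0.009], [0.071, 0.007, -0.997]]
force: [-0.2, 0.7, 0.3]
opening: 0.322
```

Run:
```python
from h import *
c=capture("wrist");s=bot.read_state();print(s["position"].round(4),s["tcp_rot"].round(3).tolist(),s["force"],s["opening"])
cs=capture("scene");cv2.imwrite("pics/k_scene.png",cs["image"])
a=cv2.resize(cs["image"][190:330,200:340],(420,420),interpolation=3)
cv2.imwrite("pics/k.png",np.hstack([a,c["image"][:,80:460]]))
for n,c in [("scene",cs),("wrist",c)]:
  r=place_of(n,"apple_small");print([(np.round(x["xy"],1),round(x["p"],2),onz(c,x["xy"],.004).round(3)) for x in r])
```

```text
[0.5984 0.1317 0.1625] [[0.997, -0.021, 0.079], [-0.021, -1.0, -0.009], [0.079, 0.007, -0.997]] [ 1.38158384 -0.01335872  1.61886908] 0.3203953544045544
[(array([301.6, 295.2]), 0.87, array([0.618, 0.167, 0.004])), (array([341.3, 192.9]), 0.53, array([0.332, 0.048, 0.004]))]
[(array([281.2, 156.1]), 0.87, array([0.612, 0.17 , 0.004])), (array([ 50.2, 270.5]), 0.8, array([0.339, 0.045, 0.004])), (array([ 84.4, 332.9]), 0.74, array([ 0.358, -0.045,  0.004]))]
```

View pics/k.png

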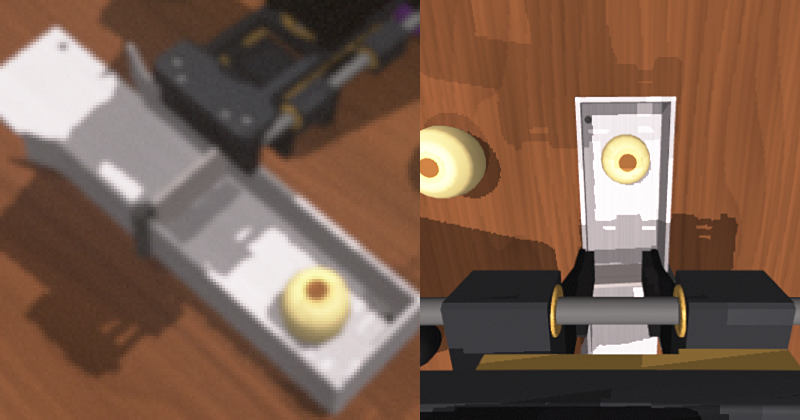

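The apple stands in the pocket at lane y ≈ 0.13 and the gate has swung back. I clear the arm and wait, then verify.

send_rows(motion=[[[-15, -15, -10], 0], [[-20, -20, -10], 0], [[-20, -20, -5], 0], [[-20, -20, 0], 0], [[-10, -10, 0], 0]])

```text
time_s: 18.73
position: [0.5077, 0.2164, 0.169]
tcp_rot: [[0.998, -0.031, 0.061], [-0.03, -0.999, -0.012], [0.061, 0.01, -0.998]]
force: [0.1, -0.6, -0.1]
opening: 0.322
```

send_rows(motion=[[[0, 0, 0], 0], [[0, 0, 0], 0], [[0, 0, 0], 0], [[0, 0, 0], 0], [[0, 0, 0], 0]])

```text
time_s: 19.15
position: [0.5038, 0.2157, 0.1642]
tcp_rot: [[0.998, -0.028, 0.051], [-0.028, -1.0, -0.014], [0.051, 0.013, -0.999]]
force: [-0.4, 0.4, -0.3]
opening: 0.32
```

send_rows(motion=[[[0, 0, 0], 0], [[0, 0, 0], 0], [[0, 0, 0], 0], [[0, 0, 0], 0], [[0, 0, 0], 0]])

```text
time_s: 19.57
position: [0.5066, 0.2133, 0.1639]
tcp_rot: [[0.998, -0.033, 0.052], [-0.032, -0.999, -0.014], [0.052, 0.013, -0.999]]
force: [0.1, -0.3, 0.9]
opening: 0.319
```

Run:
```python
from h import *
ct=capture("top");cs=capture("scene");cv2.imwrite("pics/l_top.png",ct["image"]);cv2.imwrite("pics/l_scene.png",cs["image"])
s=bot.read_state();print(s["time_s"],s["position"].round(3),s["force"].round(1))
a=cv2.resize(cs["image"][190:330,185:345],(480,420),interpolation=3)
cv2.imwrite("pics/l.png",np.vstack([np.hstack([a,np.zeros((420,220,3),np.uint8)]),cv2.resize(ct["image"][150:215,185:360],(700,180),interpolation=3)[:180]]))
for n,c in [("scene",cs),("top",ct)]:
  for k in ["apple_small","gate_tip","apple_big_a","bowl","knife"]:
    z=.032 if k=="gate_tip" else 0
    print(n,k,[(np.round(x["xy"],1).tolist(),round(x["p"],2),onz(c,x["xy"],z).round(3).tolist()) for x in place_of(n,k)[:3]])
```

```text
19.6667 [0.506 0.213 0.164] [ 0.8 -0.3  0.2]
scene apple_small [([337.3, 192.8], 0.8, [0.336, 0.038, 0.0]), ([311.3, 179.1], 0.75, [0.347, -0.042, 0.0]), ([304.3, 292.7], 0.7, [0.608, 0.166, 0.0])]
scene gate_tip [([274.2, 244.7], 0.79, [0.578, 0.046, 0.032])]
scene apple_big_a [([252.6, 179.2], 0.82, [0.455, -0.155, 0.0]), ([356.0, 244.7], 0.59, [0.43, 0.172, 0.0])]
scene bowl [([162.0, 164.2], 0.74, [0.586, -0.371, 0.0])]
scene knife [([402.5, 361.7], 0.79, [0.586, 0.407, 0.0])]
top apple_small [([299.0, 281.7], 0.85, [0.356, -0.04, 0.0]), ([266.1, 287.1], 0.68, [0.34, 0.044, 0.0]), ([221.9, 185.7], 0.6, [0.605, 0.171, 0.0])]
top gate_tip [([274.3, 197.8], 0.65, [0.57, 0.028, 0.032])]
top apple_big_a [([217.9, 250.7], 0.81, [0.431, 0.174, 0.0]), ([346.4, 244.9], 0.7, [0.454, -0.162, 0.0])]
top bowl [([427.8, 198.0], 0.84, [0.583, -0.377, 0.0])]
top knife []
```

View pics/l.png

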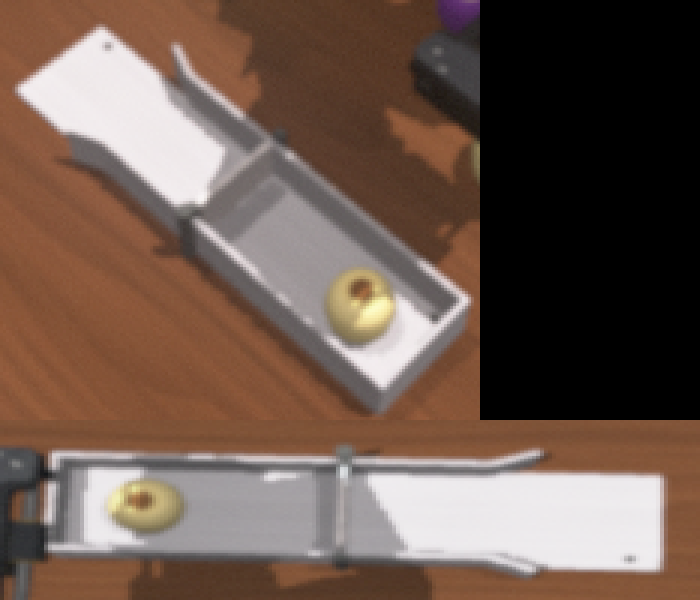

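The gate is square across the lane in both views, with the tip as at the start. The apple is in the pocket and everything else is in place. I'm handing in.

```bash
python3 -c "
from rig import bot
print(bot.hand_in())"
```

```text
the job is handed in; nothing more can be done
None
```

I picked up the small pale apple and stood it upright on the infeed. I then pushed it with half-closed fingers along the lane and low through the swing gate, to about 0.13 m beyond the gate. After that I lifted clear, waited about a second and handed in at roughly 20 s; no verdict was reported.

**Last checks (top and scene cameras):**
- **Small apple:** it lies in the pocket at about (0.61, 0.17) in world coordinates and looks still.
- **Gate:** the leaf sits square across the lane in both views, with its tip where it was at the start. I judged it shut by eye and did not measure the joint angle.
- **Bigger apples and bowl:** within about 1 cm of where the networks placed them at the start.
- **Knife:** unmoved in the scene view, but the top-view network did not find it at the end.
- **Robot:** about 0.16 m above the table, touching nothing.

**Disagreements:**
- **Tool tilt:** it drifted to about 5° during the moves. I corrected for the sideways shift this caused, and it did no visible harm.
- **Gate tip:** the networks' y position differed by up to 18 mm between views, both before and after the job.
- **Lane position:** estimates from different views disagreed by a few millimetres.

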